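# Cull the short spacer, then hold the sprung test-bay gate ajar

### The job

Get the batch ready for the test bay: first take the one short spacer out of the tray and put it in the round scrap dish, leaving the three full-length ones standing where they are. Then free the gate's sagging barrel bolt by lifting it over the bent keeper while drawing it back, without forcing it against the keeper, pull the gate towards you until its free edge stands about a hand's width (80 to 100 mm) out, and finish while still holding it ajar against its spring so that I can load the good ones. Leave the multimeter, the soldering station and the solder spool alone.

Things in the scene. Friction and masses are not known exactly. Their poses are not given: they have to be found in the camera images.
- bay: Fenced aluminium test bay, fixed, 310 mm wide, 155 tall. Origin on the bench below the gate line; x into the bay (away from the robot), y left along the shut gate, z up. Gate hinge axis at x 0, y -140 mm. Steel keeper on the left post, y 112 to 150 mm, open on top: shelf, outer cheek (top at z 150, 16 mm in front of the bolt axis), bent-up tongue across the bolt's way.
- tongue (a point): Middle of the top edge of the keeper's bent tongue: in the bay's frame x -25, y 122, z 122 mm. It catches the hanging nose of the bolt.
- gate: Barred gate leaf 240 mm wide (free edge 245 mm from the hinge axis), 18 thick, top edge 150 mm above the bench, opens towards the robot. Origin on the hinge axis at bench height; y along the leaf to the free edge, z up. Two bolt guides on its robot side, each 12 mm long, tops at 159 mm, centred 113 and 227 mm from the hinge axis.
- gate_swing (a joint): Gate angle, rad: 0 shut, grows as the free edge comes towards the robot (counterclockwise from above), stop at 1.2. A spring closes it: 0.32 N m when shut, growing by 0.4 N m per rad; nothing else holds it open.
- bolt_draw (a joint): How far the bolt is drawn back along the leaf towards the hinge, m: 0 shot, 0.05 fully drawn. While the bolt hangs, its nose strikes the tongue after about 0.004. The bolt is clear of the keeper from 0.035 on; only then can the gate open.
- bolt_lift (a joint): How far the loose bolt is lifted in its worn guides, m: 0 hanging, stop at 0.016. It must be lifted more than 0.009 to pass the tongue, and be kept up until about 0.025 drawn. It sinks back by its own weight (180 g) when let go.
- knob (a point): Centre of the bolt's upright round knob, 16 mm diameter, 40 mm tall, dark steel, to be pinched from above; with the bolt hanging and shot it is in the gate's frame x -25, y 190, z 185 mm, so the knob spans z 165 to 205 mm, on a 10 mm stem above the bolt (12 mm rod, axis at z 130 mm).
- tray: Low black square tray, 180 x 180 mm, rim 16 mm high, floor 5 mm thick, fixed. Origin at the centre of its underside. Left or right of the bench middle, the dish on the other side. The four spacers stand in it about 72 mm apart in a square.
- spacer_short: The short spacer: plain aluminium cylinder 16 mm diameter, 40 mm long (the others 60), 20 g, standing in any of the four places. Origin at the centre of its lower end, z along its length.
- spacer_1: Full-length aluminium spacer, 16 mm diameter, 60 mm long, 30 g, standing in the tray; origin at the centre of its lower end, z along its length.
- spacer_2: As spacer_1.
- spacer_3: As spacer_1.
- dish: Round steel scrap dish, 124 mm across the rim, 32 mm high, wall 3 mm, fixed. Origin at the centre of its underside.
- dish_in (a point): Centre of the dish's inner floor, 4 mm above the bench (inside diameter about 110 mm there).
- multimeter: Red hand multimeter lying flat, 180 x 90 x 46 mm. Origin at the centre of its underside. Leave alone.
- station: Black soldering station, 160 x 110 x 101 mm. Origin at the centre of its underside. Leave alone.
- spool: Solder spool standing on its end, 56 mm diameter, 45 mm high, near the robot. Origin at the centre of its underside. Leave alone.

How it is judged:
By the outcome, as a careful person would: the job done as asked, in the order asked, and still so for the second after the job is handed in, while the arm keeps its last pose, push and grip.
It also fails if it takes over 51 s, if anything falls off the work surface, if the arm or the gripper's body presses on something with over 40 N, if the wrist force passes 120 N, or if a joint passes its speed limit or range.

### The arm

A 6-joint arm with a two-finger parallel gripper is mounted at the origin on the work surface. World frame = base frame: x ahead of the robot, y to its left, z up, the work surface at z = 0. Lengths are in mm, angles in rad, forces in N, time in s.
With the tool pointing down it reaches from about 400 to 925 mm from the base axis. Payload 12.5 kg.
Tool frame: the origin (TCP) lies on the front face of the gripper's body, between the roots of the fingers; the fingertips stand 78 mm ahead of it and the grasp point (between the pads) lies 59 mm ahead of it (env.nose_length is the distance from the TCP to the fingertips, in mm); z points along the fingers, y is the line along which they close (so a half turn about z gives the same grasp; the last joint's range is limited). The gripper opens to 95 mm and grips with 3 to 60 N. Pads are 20 mm wide; open, the fingers measure 119 mm over their backs; the gripper's body (75 mm by 180 mm) begins 59 mm behind the grasp point.
Start: joints at [1.117, 0.491, 1.559, -0, 1.092, -0.106], TCP at [213, 587.596, 292.261] pointing down, gripper open.
Joint ranges: [-3.1, 3.1], [-0.84, 2.19], [0.05, 2.79], [-1.13, 4.28], [0.06, 2.93], [-2.69, 2.69]. Speed limits (rad/s): [2.22, 2.22, 2.79, 3.14, 3.14, 3.14].

### API

Orientations are given as [roll, pitch, yaw] about the fixed x, y, z axes, in that order (R = Rz(yaw) Ry(pitch) Rx(roll)).
In Python, from cell import env gives the robot as it stands.
- The arm moves only by the tool jog_arm, never from a script. Its argument "motion" is a list of rows, each a list of 7 numbers: the turn, a rotation vector about the tool's x, y, z in degrees, then the shift along the tool's x, y, z in mm, then the finger opening in mm, from 0 to 95.1. In form: [[wx, wy, wz, x, y, z, hand], ...]. A call has 1 to 10 rows; each row shifts and turns the commanded pose from where the row before left it, along the tool's axes as they then stand; what a row does not reach is not made up. A row lasts 1/8 s, in which the tool goes at most 62.5 mm and 10.7 degrees, less where a joint would pass 70% of its speed; a pose out of reach is approached as far as the arm can. A call is refused whole if a number of a shift passes 62.5 or a number of a turn 10.7, either way. A call with a gripper value outside its range is refused whole. The fingers move at their own pace and stop on an object; the grip force is fixed at half the most. Time passes only in rows, so rows that do not move let the fingers close. It gives the time, the measured TCP pose, the force, the opening and the grip force at its end, in the units of the state.
- env.state(): the state, without advancing time (a new reading comes with each control period).
- env.read_camera(name): name is "scene" or "top" or "wrist"; returns a dict with "color" (480x640x3 uint8, red, green, blue), "z_map" (480x640 float32, mm along the optical axis (not along the pixel's ray), 0 where there is no reading), "camera_matrix" (3x3 intrinsics, pixels), "world_to_cam" (4x4, takes a point from world to camera coordinates). Camera axes: x right, y up, looking along -z (the intrinsics and any distortion apply to the point x, -y, -z); pixel columns grow to the right and rows downward; lengths in mm; the calibration is good to about 2 mm. A picture is of the moment at which its call begins.
- env.job_done(): hands the job in; it is judged then, once.
Trained networks look in the newest picture that a camera, given by its name, has taken for a name from the list of things; names that differ only in an ending like _2 or _b are one class to them, and where a whole thing is asked for, a point or a joint stands for the part that bears it (a point fixed in the world has none). Each returns a list of dicts, best first, with "score" (0 to 1); they miss things now and then, are a little off and sometimes report something else, mostly with a low value. They report only what shows in the picture. A call takes as long as a camera call.
- env.recognise(camera, thing): "location" ([column, row] in pixels, amid what is visible of it).
The state is a dict: "t": time; "joints": joint angles; "qvel": joint speeds; "tau": joint torques, N m; "eef_pos": TCP position; "tcp_rot": TCP orientation; "ft_force": force on the tool from outside, world axes, zero at the start; "moment": the same for the moment, N m; "opening": opening from 0.0 (shut) to 1.0 (fully open); "grip_force": force on a finger pad.
Only numpy, scipy, OpenCV 4.12 (cv2) and the standard library are available. Lean on these libraries where they do the work, as an engineer would, in place of code of your own. Each camera call takes 0.05 s, during which the arm holds its last target. There are 200 camera calls.

## Working session

There is one attempt and no reset: what is moved stays moved. The work goes in short steps, Python scripts to look and compute and a tool call to move; the robot and the scene stay as the last step left them, time stands still between calls to the robot, and variables do not carry over. Pictures are saved under pics/ and viewed, at most 10 in all, crops included, and the job is handed in when it is done.

Besides the shell and the picture viewer there is one more tool, called after "Call:" as name(argument=value, ...) on one line, values as JSON. jog_arm: Moves the arm, as the interface text tells. Its arguments: {"type":"object","properties":{"motion":{"type":"array"}},"required":["motion"]}

```bash
ls; mkdir -p pics
cat > h.py <<'E'
from cell import env
import numpy as np, cv2
def px2w(im,u,v,z=None):
    K=im["camera_matrix"];T=np.linalg.inv(im["world_to_cam"])
    d=np.array([(u-K[0,2])/K[0,0],-(v-K[1,2])/K[1,1],-1.])
    o=T[:3,3];r=T[:3,:3]@d
    s=im["z_map"][int(v),int(u)] if z is None else (z-o[2])/r[2]
    return o+s*r
def w2px(im,p):
    c=im["world_to_cam"]@np.append(p,1);K=im["camera_matrix"]
    return K[0,0]*c[0]/-c[2]+K[0,2],K[1,1]*-c[1]/-c[2]+K[1,2]
def save(im,n): cv2.imwrite("pics/"+n,cv2.cvtColor(im["color"],cv2.COLOR_RGB2BGR))
E
python3 - <<'E'
from h import *
s=env.state();print(s)
for c in("top","scene"):
    im=env.read_camera(c);save(im,c+"0.png");np.savez("/tmp/"+c,**im)
    for n in["bay","gate","knob","tray","spacer_short","spacer_1","dish","multimeter","station","spool"]:
        for r in env.recognise(c,n)[:4]:
            u,v=r["location"];print(c,n,round(r["score"],2),np.round([u,v]),np.round(px2w(im,u,v)))
E
```

```text
pics
{'t': 0.0, 'joints': array([ 1.11740207e+00,  4.91581976e-01,  1.55944487e+00, -6.56551264e-06,
        1.09169024e+00, -1.05574685e-01]), 'qvel': array([-0.0003462 , -0.0008474 ,  0.00068761,  0.00121065, -0.00135247,
        0.00068374]), 'tau': array([-1.24952228e-03, -6.12658381e+01, -2.58171755e+01,  6.90958207e-02,
        4.83773765e-02, -1.10955170e-04]), 'eef_pos': array([212.92831577, 587.4490986 , 291.6493491 ]), 'tcp_rot': array([-3.14047387e+00, -1.12700199e-04,  2.79377605e+00]), 'ft_force': array([ 0.17430377, -0.09377777,  0.26736881]), 'moment': array([-0.01306424,  0.00079731,  0.00316197]), 'grip_force': 0.0, 'opening': 0.9998403695857951}
top bay 0.61 [329. 157.] [766. -51.  37.]
top gate 0.84 [323. 181.] [679. -35. 118.]
top knob 0.75 [301. 180.] [663.  16. 172.]
top tray 0.88 [412. 285.] [ 446. -268.    5.]
top spacer_short 0.38 [434. 298.] [ 411. -315.   42.]
top spacer_short 0.3 [431. 268.] [ 481. -304.   63.]
top spacer_1 0.64 [431. 269.] [ 479. -303.   64.]
top spacer_1 0.57 [399. 272.] [ 470. -226.   66.]
top dish 0.57 [210. 277.] [452. 242.   9.]
top 
[... 257 characters left out ...]
. -32. 150.]
scene gate 0.27 [276. 357.] [766. -59.  39.]
scene gate 0.21 [206. 219.] [ 450. -281.    5.]
scene knob 0.69 [320. 293.] [674.  18. 151.]
scene tray 0.86 [206. 217.] [ 444. -280.    7.]
scene spacer_short 0.46 [191. 198.] [ 419. -312.   46.]
scene spacer_short 0.43 [294. 303.] [697. -25. 148.]
scene spacer_1 0.6 [220. 198.] [ 410. -248.   41.]
scene spacer_1 0.49 [189. 222.] [ 486. -300.   48.]
scene spacer_1 0.46 [222. 223.] [ 478. -228.   40.]
scene dish 0.93 [433. 238.] [450. 252.   6.]
scene dish 0.59 [275. 357.] [766. -60.  39.]
scene multimeter 0.84 [484. 351.] [717. 334.  42.]
scene station 0.59 [139. 312.] [ 723. -318.  100.]
scene spool 0.62 [322. 215.] [436.  -4.  42.]
```

Run:
```python
from h import *
im=dict(np.load("/tmp/top.npz"));
H,W=480,640
T=np.linalg.inv(im["world_to_cam"]);K=im["camera_matrix"]
v,u=np.mgrid[:H,:W];z=im["z_map"]
d=np.stack([(u-K[0,2])/K[0,0],-(v-K[1,2])/K[1,1],-np.ones((H,W))],-1)*z[...,None]
P=d@T[:3,:3].T+T[:3,3]
print("cam",T[:3,3])
m=((abs(P[...,0]-446)<90)&(abs(P[...,1]+268)<90)&(P[...,2]>30)&(z>0)).astype(np.uint8)
n,l=cv2.connectedComponents(m)
for i in range(1,n):
    q=P[l==i];print(len(q),np.round(q.mean(0)),"max z",np.round(np.percentile(q[:,2],[50,90,100])))
# knob, gate top
m=((P[...,2]>165)&(z>0)&(P[...,0]>550)&(abs(P[...,1])<200))
print("hi",np.round(P[m])[:60].tolist())
m=((P[...,2]>140)&(P[...,2]<165)&(P[...,0]>550)&(P[...,0]<760)&(abs(P[...,1]+40)<200))
q=P[m];r=cv2.minAreaRect(q[:,:2].astype(np.float32));print(r,cv2.boxPoints(r))
c=im["color"][130:330,160:480]; a=cv2.resize(c,(800,500),interpolation=3)
cv2.imwrite("pics/topc.png",a[...,::-1])
```

```text
cam [ 298.43937699  -15.16857645 1480.24656278]
54 [ 483. -302.   59.] max z [62. 66. 72.]
48 [ 473. -231.   59.] max z [62. 70. 73.]
39 [ 410. -314.   43.] max z [44. 48. 51.]
49 [ 401. -247.   60.] max z [63. 70. 71.]
hi [[678.0, 25.0, 205.0], [679.0, 23.0, 202.0], [677.0, 20.0, 209.0], [675.0, 27.0, 209.0], [675.0, 25.0, 209.0], [676.0, 23.0, 203.0], [676.0, 20.0, 203.0], [676.0, 18.0, 204.0], [673.0, 29.0, 205.0], [672.0, 27.0, 208.0], [674.0, 25.0, 205.0], [674.0, 23.0, 202.0], [673.0, 20.0, 205.0], [674.0, 18.0, 203.0], [670.0, 29.0, 207.0], [672.0, 27.0, 203.0], [671.0, 25.0, 204.0], [671.0, 22.0, 207.0], [671.0, 20.0, 204.0], [672.0, 18.0, 204.0], [670.0, 16.0, 210.0], [669.0, 29.0, 203.0], [668.0, 27.0, 209.0], [668.0, 25.0, 207.0], [668.0, 22.0, 207.0], [669.0, 20.0, 204.0], [668.0, 18.0, 208.0], [669.0, 16.0, 205.0], [668.0, 29.0, 200.0], [666.0, 27.0, 205.0], [668.0, 25.0, 198.0], [666.0, 22.0, 207.0], [668.0, 20.0, 200.0], [667.0, 18.0, 204.0], [668.0, 16.0, 200.0], [668.0, 29.0, 192.0], [665.0, 27.0, 203.0], [663.0, 24.0, 208.0], [665.0, 22.0, 202.0], [664.0, 20.0, 205.0], [665.0, 18.0, 203.0], [669.0, 16.0, 190.0], [668.0, 30.0, 181.0], [664.0, 27.0, 196.0], [664.0, 25.0, 197.0], [663.0, 22.0, 200.0], [664.0, 20.0, 199.0], [665.0, 18.0, 195.0], [666.0, 16.0, 191.0], [667.0, 30.0, 177.0], [665.0, 27.0, 186.0], [664.0, 25.0, 190.0], [664.0, 23.0, 189.0], [664.0, 20.0, 188.0], [664.0, 18.0, 189.0], [666.0, 16.0, 183.0], [665.0, 28.0, 176.0], [663.0, 25.0, 182.0], [665.0, 23.0, 179.0], [662.0, 20.0, 186.0]]
((702.4369506835938, -37.16493225097656), (114.20950317382812, 324.0015869140625), 0.08449764549732208) [[ 645.0934   124.75148]
 [ 645.57117 -199.24977]
 [ 759.7805  -199.08134]
 [ 759.30273  124.91991]]
```

View pics/topc.png

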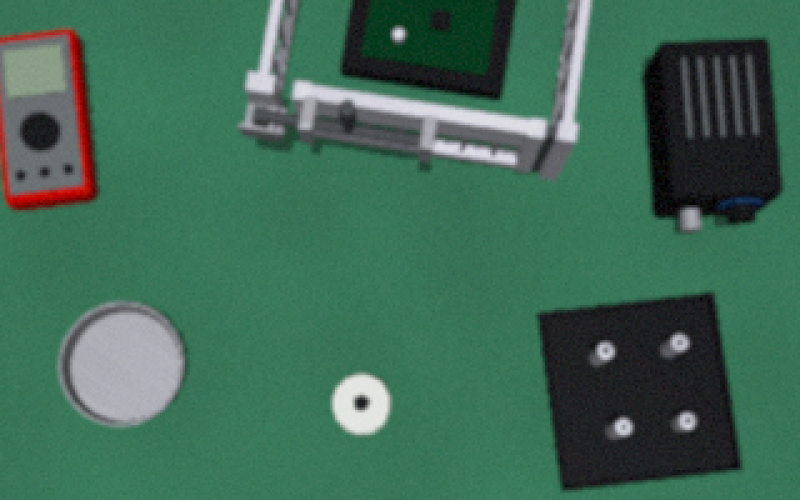

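View pics/scene0.png

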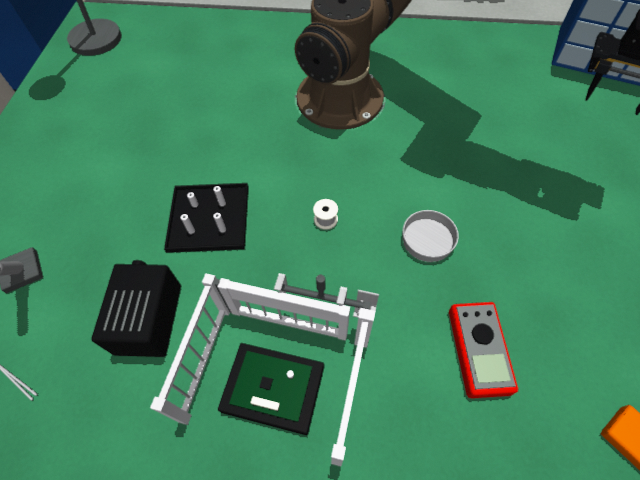

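```bash
cat >> h.py <<'E'
def cloud(im):
    H,W=im["z_map"].shape;T=np.linalg.inv(im["world_to_cam"]);K=im["camera_matrix"];v,u=np.mgrid[:H,:W]
    d=np.stack([(u-K[0,2])/K[0,0],-(v-K[1,2])/K[1,1],-np.ones((H,W))],-1)*im["z_map"][...,None]
    return d@T[:3,:3].T+T[:3,3]
def axes(yaw): return np.array([[np.cos(yaw),np.sin(yaw),0],[np.sin(yaw),-np.cos(yaw),0],[0,0,-1]])  # rows: tool axes
def plan(p,yaw,n,hand,start=None,cart=False):
    """polar (or straight) path from the present pose to p,yaw in n rows"""
    if start is None: s=env.state();p0=s["eef_pos"];y0=s["tcp_rot"][2]
    else: p0,y0=start
    p0=np.array(p0,float);p=np.array(p,float)
    r0,a0=np.hypot(*p0[:2]),np.arctan2(p0[1],p0[0]);r1,a1=np.hypot(*p[:2]),np.arctan2(p[1],p[0])
    q=p0;y=y0
    for i in range(1,n+1):
        f=i/n
        if cart: g=p0+f*(p-p0)
        else:
            r=r0+f*(r1-r0);a=a0+f*(a1-a0);g=np.array([r*np.cos(a),r*np.sin(a),p0[2]+f*(p[2]-p0[2])])
        dy=(yaw-y0)/n
        d=axes(y)@(g-q); print([0,0,round(-np.degrees(dy),2)]+[round(float(x),1) for x in d]+[hand])
        q=g;y+=dy
E
python3 - <<'E'
from h import *
im=dict(np.load("/tmp/top.npz"));P=cloud(im);z=im["z_map"]
m=((abs(P[...,0]-446)<90)&(abs(P[...,1]+268)<90)&(P[...,2]>30)&(z>0)).astype(np.uint8)
n,l=cv2.connectedComponents(m)
for i in range(1,n):
    q=P[l==i];t=q[q[:,2]>np.percentile(q[:,2],90)-10];print("sp",len(t),np.round((t.min(0)+t.max(0))/2,1))
# knob top
k=P[(P[...,2]>198)&(z>0)&(P[...,0]>620)&(P[...,0]<720)&(abs(P[...,1]-20)<40)];print("knob",np.round((k.min(0)+k.max(0))/2,1))
# gate top line: points z 143..157 between y -130..90
g=P[(P[...,2]>141)&(P[...,2]<159)&(P[...,1]>-110)&(P[...,1]<60)&(P[...,0]>630)&(P[...,0]<740)]
for y in range(-110,60,20):
    b=g[abs(g[:,1]-y-10)<10]; print(y+10,len(b),np.round([b[:,0].min(),b[:,0].mean(),b[:,0].max()])if len(b) else "")
d=P[(z>0)&(P[...,2]>20)&(P[...,2]<40)&(abs(P[...,0]-450)<90)&(abs(P[...,1]-245)<90)];print("dish",np.round(d.mean(0)),d.min(0),d.max(0))
plan([410,-314,190],52.6*np.pi/180,20,60)
E
```

```text
sp 39 [ 484.6 -303.6   65.5]
sp 29 [ 473.7 -231.8   66.4]
sp 35 [ 410.  -314.7   44.6]
sp 35 [ 400.6 -248.5   65.8]
knob [671.   22.5 204.6]
-100 61 [670. 678. 687.]
-80 58 [674. 682. 690.]
-60 79 [645. 677. 693.]
-40 73 [647. 680. 696.]
-20 62 [661. 689. 699.]
0 54 [684. 692. 700.]
20 53 [666. 692. 705.]
40 55 [690. 698. 707.]
60 45 [662. 689. 709.]
dish [458. 255.  30.] [391.53500003 181.52567923  20.00997501] [514.45581777 305.91961235  39.44503053]
[0, 0, np.float64(5.37), -58.1, -8.2, 5.1, 60]
[0, 0, np.float64(5.37), -57.5, -8.1, 5.1, 60]
[0, 0, np.float64(5.37), -57.0, -8.1, 5.1, 60]
[0, 0, np.float64(5.37), -56.5, -8.1, 5.1, 60]
[0, 0, np.float64(5.37), -56.0, -8.1, 5.1, 60]
[0, 0, np.float64(5.37), -55.5, -8.0, 5.1, 60]
[0, 0, np.float64(5.37), -55.0, -8.0, 5.1, 60]
[0, 0, np.float64(5.37), -54.5, -8.0, 5.1, 60]
[0, 0, np.float64(5.37), -54.0, -8.0, 5.1, 60]
[0, 0, np.float64(5.37), -53.5, -8.0, 5.1, 60]
[0, 0, np.float64(5.37), -53.0, -7.9, 5.1, 60]
[0, 0, np.float64(5.37), -52.5, -7.9, 5.1, 60]
[0, 0, np.float64(5.37), -51.9, -7.9, 5.1, 60]
[0, 0, np.float64(5.37), -51.4, -7.9, 5.1, 60]
[0, 0, np.float64(5.37), -50.9, -7.8, 5.1, 60]
[0, 0, np.float64(5.37), -50.4, -7.8, 5.1, 60]
[0, 0, np.float64(5.37), -49.9, -7.8, 5.1, 60]
[0, 0, np.float64(5.37), -49.4, -7.8, 5.1, 60]
[0, 0, np.float64(5.37), -48.9, -7.8, 5.1, 60]
[0, 0, np.float64(5.37), -48.4, -7.7, 5.1, 60]
```

Call:
jog_arm(motion=[[0,0,5.4,-58,-8,5,60],[0,0,5.4,-57.5,-8,5,60],[0,0,5.4,-57,-8,5,60],[0,0,5.4,-56.5,-8,5,60],[0,0,5.4,-56,-8,5,60],[0,0,5.4,-55.5,-8,5,60],[0,0,5.4,-55,-8,5,60],[0,0,5.4,-54.5,-8,5,60],[0,0,5.4,-54,-8,5,60],[0,0,5.4,-53.5,-8,5,60]])

```text
t: 2.35
eef_pos: [547.5, 158.6, 242.1]
tcp_rot: [3.141, 0.0, 1.848]
ft_force: [0.6, 0.8, 0.3]
opening: 0.632
grip_force: 0.0
```

Call:
jog_arm(motion=[[0,0,5.4,-53,-8,5,60],[0,0,5.4,-52.5,-8,5,60],[0,0,5.4,-52,-8,5,60],[0,0,5.4,-51.5,-8,5,60],[0,0,5.4,-51,-8,5,60],[0,0,5.3,-50.5,-8,5,60],[0,0,5.3,-50,-8,5,60],[0,0,5.3,-49.5,-8,5,60],[0,0,5.3,-49,-8,5,60],[0,0,0,0,0,0,60]])

```text
t: 3.6
eef_pos: [436.1, -279.1, 197.0]
tcp_rot: [-3.141, -0.0, 1.005]
ft_force: [-0.8, 0.8, 0.4]
opening: 0.632
grip_force: 0.0
```

Run:
```python
from h import *
s=env.state();print(s["t"],s["eef_pos"],s["tcp_rot"],s["joints"])
im=env.read_camera("wrist");save(im,"w1.png");P=cloud(im);z=im["z_map"]
m=((z>0)&(P[...,2]>28)&(P[...,2]<75)&(P[...,0]>350)&(P[...,0]<520)&(P[...,1]<-200)&(P[...,1]>-350)).astype(np.uint8)
n,l=cv2.connectedComponents(m)
for i in range(1,n):
    q=P[l==i]
    if len(q)>50:
        h=np.percentile(q[:,2],95);t=q[q[:,2]>h-5];print("sp",len(t),h,np.round((np.percentile(t,1,0)+np.percentile(t,99,0))/2,1))
for r in env.recognise("wrist","spacer_short"): print(r,px2w(im,*r["location"]))
```

```text
3.6 [ 436.11992241 -279.12841912  196.96747058] [-3.14120742e+00 -1.09523855e-05  1.00519429e+00] [-6.96933371e-01  4.66971124e-01  1.92196587e+00 -5.78914287e-05
  7.53039005e-01 -1.31289088e-01]
sp 452 65.94356922072998 [ 472.4 -233.6   64.6]
sp 406 65.65414639025045 [ 399.7 -250.4   63.9]
sp 415 65.59379369981619 [ 482.6 -305.4   63.7]
sp 203 45.62802899169205 [ 409.  -314.2   43.5]
{'location': [313.1, 295.0], 'score': 0.96} [ 411.54008675 -308.80547722   42.88216222]
```

View pics/w1.png

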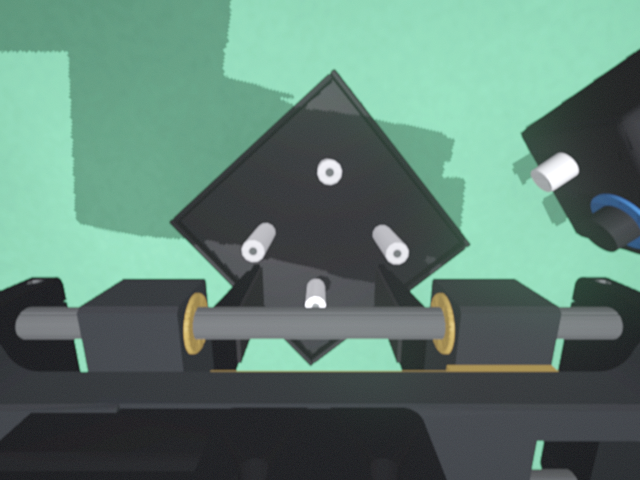

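Call:
jog_arm(motion=[[0,0,0,-23,-1.7,0,60],[0,0,0,-22.3,-1.7,0,60],[0,0,0,0,0,25,60],[0,0,0,0,0,30,60],[0,0,0,0,0,30,60],[0,0,0,0,0,20,60],[0,0,0,0,0,0,60]])

```text
t: 4.58
eef_pos: [411.2, -312.3, 91.3]
tcp_rot: [-3.139, -0.001, 1.012]
ft_force: [-0.4, -0.0, 0.7]
opening: 0.629
grip_force: 0.0
```

Call:
jog_arm(motion=[[0,0,0,-4,0,0,60],[0,0,0,0,0,0,8],[0,0,0,0,0,0,8],[0,0,0,0,0,0,8],[0,0,0,0,0,0,8],[0,0,0,0,0,0,8]])

```text
t: 5.32
eef_pos: [408.6, -316.9, 92.2]
tcp_rot: [3.141, -0.0, 1.01]
ft_force: [-0.4, -0.4, 0.4]
opening: 0.164
grip_force: 27.6
```

Run:
```python
from h import *
plan([453,244,150],2.164,12,8,start=([408.6,-316.9,182],1.01))
```

```text
[0, 0, np.float64(-5.51), 49.6, 2.3, 2.7, 8]
[0, 0, np.float64(-5.51), 49.6, 2.3, 2.7, 8]
[0, 0, np.float64(-5.51), 49.6, 2.3, 2.7, 8]
[0, 0, np.float64(-5.51), 49.6, 2.3, 2.7, 8]
[0, 0, np.float64(-5.51), 49.6, 2.3, 2.7, 8]
[0, 0, np.float64(-5.51), 49.5, 2.3, 2.7, 8]
[0, 0, np.float64(-5.51), 49.5, 2.3, 2.7, 8]
[0, 0, np.float64(-5.51), 49.5, 2.3, 2.7, 8]
[0, 0, np.float64(-5.51), 49.5, 2.3, 2.7, 8]
[0, 0, np.float64(-5.51), 49.4, 2.3, 2.7, 8]
[0, 0, np.float64(-5.51), 49.4, 2.3, 2.7, 8]
[0, 0, np.float64(-5.51), 49.4, 2.3, 2.7, 8]
```

Call:
jog_arm(motion=[[0,0,0,0,0,-30,8],[0,0,0,0,0,-40,8],[0,0,0,0,0,-20,8]])

```text
t: 5.7
eef_pos: [408.7, -317.1, 184.0]
tcp_rot: [3.14, 0.0, 1.01]
ft_force: [1.0, 0.3, -0.7]
opening: 0.161
grip_force: 30.0
```

Call:
jog_arm(motion=[[0,0,-5.5,49.6,2.3,2.7,8],[0,0,-5.5,49.6,2.3,2.7,8],[0,0,-5.5,49.6,2.3,2.7,8],[0,0,-5.5,49.6,2.3,2.7,8],[0,0,-5.5,49.6,2.3,2.7,8],[0,0,-5.5,49.5,2.3,2.7,8],[0,0,-5.5,49.5,2.3,2.7,8],[0,0,-5.5,49.5,2.3,2.7,8],[0,0,-5.5,49.5,2.3,2.7,8],[0,0,-5.5,49.5,2.3,2.7,8]])

```text
t: 6.95
eef_pos: [491.6, 154.7, 155.1]
tcp_rot: [3.141, -0.0, 1.973]
ft_force: [0.7, 0.9, -0.2]
opening: 0.156
grip_force: 30.0
```

Call:
jog_arm(motion=[[0,0,-5.5,49.5,2.3,2.7,8],[0,0,-5.5,49.5,2.3,2.7,8],[0,0,0,0,0,0,8]])

```text
t: 7.32
eef_pos: [451.7, 246.6, 149.6]
tcp_rot: [-3.141, -0.0, 2.167]
ft_force: [0.1, 0.2, 0.3]
opening: 0.163
grip_force: 30.0
```

Call:
jog_arm(motion=[[0,0,0,0,0,22,8],[0,0,0,0,0,22,8],[0,0,0,0,0,12,8],[0,0,0,0,0,0,8],[0,0,0,0,0,0,45],[0,0,0,0,0,0,45],[0,0,0,0,0,-20,45],[0,0,0,0,0,-50,45],[0,0,0,0,0,-50,45]])

```text
t: 8.45
eef_pos: [453.0, 244.3, 215.6]
tcp_rot: [3.142, -0.0, 2.162]
ft_force: [0.4, 1.0, 0.8]
opening: 0.471
grip_force: 0.0
```

Run:
```python
from h import *
s=env.state();print(s["t"],s["eef_pos"],s["opening"])
plan([610,40,300],np.radians(82.1),10,60)
im=env.read_camera("top");save(im,"top2.png")
for r in env.recognise("top","spacer_short")[:3]: print(r,px2w(im,*r["location"]))
cv2.imwrite("pics/t2c.png",cv2.resize(im["color"][200:360,160:480],(640,320))[...,::-1])
```

```text
8.45 [453.02356168 244.25706305 215.60132796] 0.47095212205976206
[0, 0, np.float64(4.18), -23.3, 7.0, -8.4, 60]
[0, 0, np.float64(4.18), -23.5, 7.6, -8.4, 60]
[0, 0, np.float64(4.18), -23.6, 8.3, -8.4, 60]
[0, 0, np.float64(4.18), -23.8, 9.0, -8.4, 60]
[0, 0, np.float64(4.18), -23.9, 9.7, -8.4, 60]
[0, 0, np.float64(4.18), -24.0, 10.4, -8.4, 60]
[0, 0, np.float64(4.18), -24.1, 11.2, -8.4, 60]
[0, 0, np.float64(4.18), -24.2, 11.9, -8.4, 60]
[0, 0, np.float64(4.18), -24.2, 12.7, -8.4, 60]
[0, 0, np.float64(4.18), -24.3, 13.5, -8.4, 60]
```

View pics/t2c.png

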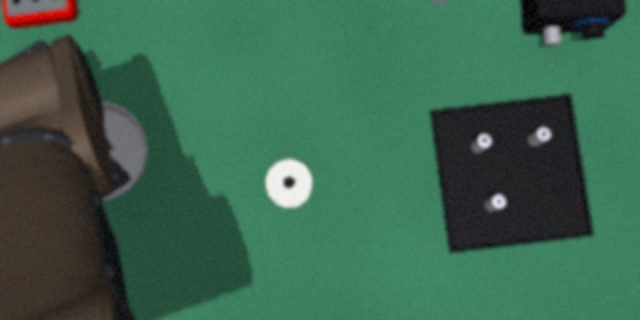

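Run:
```python
from h import *
plan([664,-27,300],np.radians(82.1),10,60)
```

```text
[0, 0, np.float64(4.18), -29.6, 11.3, -8.1, 60]
[0, 0, np.float64(4.18), -30.2, 11.7, -8.1, 60]
[0, 0, np.float64(4.18), -30.7, 12.3, -8.1, 60]
[0, 0, np.float64(4.18), -31.3, 12.8, -8.1, 60]
[0, 0, np.float64(4.18), -31.8, 13.4, -8.1, 60]
[0, 0, np.float64(4.18), -32.4, 14.0, -8.1, 60]
[0, 0, np.float64(4.18), -32.9, 14.6, -8.1, 60]
[0, 0, np.float64(4.18), -33.4, 15.2, -8.1, 60]
[0, 0, np.float64(4.18), -33.9, 15.9, -8.1, 60]
[0, 0, np.float64(4.18), -34.3, 16.6, -8.1, 60]
```

Call:
jog_arm(motion=[[0,0,4.2,-29.5,11.3,-35,60],[0,0,4.2,-30,11.7,-35,60],[0,0,4.2,-30.7,12.3,-15,60],[0,0,4.2,-31.3,12.8,0,60],[0,0,4.2,-31.8,13.4,0,60],[0,0,4.2,-32.4,14,0,60],[0,0,4.2,-32.9,14.6,0,60],[0,0,4.2,-33.4,15.2,0,60],[0,0,4.2,-33.9,15.9,0,60],[0,0,4,-34.3,16.6,0,60]])

```text
t: 9.8
eef_pos: [662.4, -28.7, 298.3]
tcp_rot: [-3.141, -0.0, 1.43]
ft_force: [-0.2, 1.1, -0.6]
opening: 0.632
grip_force: 0.0
```

Call:
jog_arm(motion=[[0,0,0,0,0,0,60]])

```text
t: 9.93
eef_pos: [662.5, -29.8, 298.0]
tcp_rot: [-3.141, 0.0, 1.429]
ft_force: [-0.6, 1.7, 0.3]
opening: 0.629
grip_force: 0.0
```

Run:
```python
from h import *
s=env.state();print(s["t"],s["eef_pos"],s["tcp_rot"])
im=env.read_camera("wrist");save(im,"w2.png");P=cloud(im);z=im["z_map"]
np.savez("/tmp/w2",**im)
for r in env.recognise("wrist","knob")[:2]: print(r,px2w(im,*r["location"]))
k=P[(P[...,2]>198)&(P[...,2]<212)&(z>0)&(P[...,0]>640)&(P[...,0]<700)&(abs(P[...,1]-22)<25)];print("knob",len(k),np.round((np.percentile(k,2,0)+np.percentile(k,98,0))/2,1),np.ptp(k,0))
t=env.read_camera("top");T=cloud(t)
m=(T[...,2]>15)&(T[...,2]<60)&(np.hypot(T[...,0]-453,T[...,1]-244)<48);print("in dish",m.sum(),T[m].mean(0))
```

```text
9.925 [662.47982504 -29.79905288 297.95131148] [-3.14114235e+00  1.02518577e-04  1.42932447e+00]
{'location': [317.6, 166.0], 'score': 0.67} [670.11548146  30.41288277 134.89213962]
knob 641 [670.   21.3 204.2] [15.3182448  15.39644458  8.29214193]
in dish 3 [461.9280346  245.57166619  44.80147934]
```

View pics/w2.png

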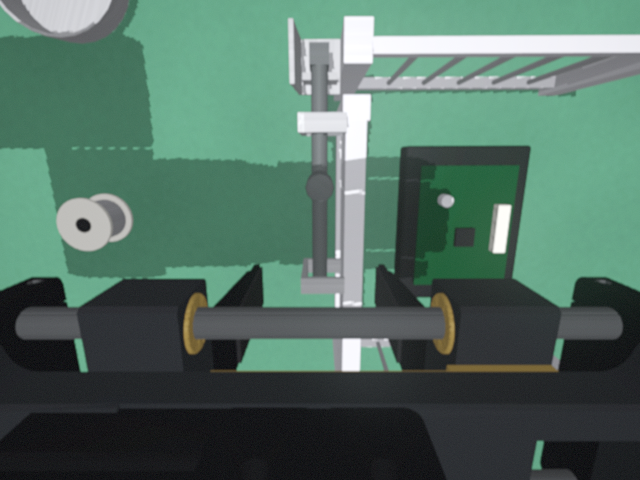

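Call:
jog_arm(motion=[[0,0,0,20,0.2,0,50],[0,0,0,22,0,0,50],[0,0,0,9.7,0,0,50],[0,0,0,0,0,12,50],[0,0,0,0,0,20,50],[0,0,0,0,0,20,50],[0,0,0,0,0,0,50],[0,0,0,0,0,0,50]])

```text
t: 11.08
eef_pos: [669.6, 23.3, 247.2]
tcp_rot: [3.141, -0.0, 1.432]
ft_force: [-0.5, 0.4, 0.5]
opening: 0.526
grip_force: 0.0
```

Call:
jog_arm(motion=[[0,0,0,-1.5,0.3,1,25],[0,0,0,0,0,0,8],[0,0,0,0,0,0,8],[0,0,0,0,0,0,8],[0,0,0,0,0,0,8]])

```text
t: 11.7
eef_pos: [669.7, 22.0, 246.0]
tcp_rot: [3.141, -0.0, 1.432]
ft_force: [1.2, 0.3, -0.0]
opening: 0.162
grip_force: 30.0
```

Gripped. Lift about 12.5 mm.

Call:
jog_arm(motion=[[0,0,0,0,0,-4,8],[0,0,0,0,0,-4,8],[0,0,0,0,0,-4.5,8],[0,0,0,0,0,0,8],[0,0,0,0,0,0,8]])

```text
t: 12.32
eef_pos: [669.5, 22.0, 258.3]
tcp_rot: [3.142, -0.0, 1.432]
ft_force: [2.2, -0.3, -1.8]
opening: 0.161
grip_force: 30.0
```

Call:
jog_arm(motion=[[0,0,0,-4,0,0,8],[0,0,0,-5,0,0,8],[0,0,0,-5,0,0,8],[0,0,0,0,0,0,8]])

```text
t: 12.82
eef_pos: [667.6, 7.5, 258.3]
tcp_rot: [3.141, 0.0, 1.432]
ft_force: [1.8, 0.0, -1.2]
opening: 0.163
grip_force: 30.0
```

Past the tongue with no resistance; continue.

Call:
jog_arm(motion=[[0,0,0,-6,0,0,8],[0,0,0,-6,0,0,8],[0,0,0,-6,0,0,8],[0,0,0,-6,0,0,8],[0,0,0,-6,0,0,8],[0,0,0,0,0,0,8],[0,0,0,0,0,0,8]])

```text
t: 13.7
eef_pos: [663.4, -21.6, 258.3]
tcp_rot: [3.141, -0.0, 1.432]
ft_force: [1.8, -1.0, -2.4]
opening: 0.165
grip_force: 30.0
```

Run:
```python
from h import *
s=env.state();print(s["eef_pos"],s["ft_force"])
K0=np.array([669.7,22.0]);g=1.432-np.pi/2   # knob at gate (-25,190)
R=lambda a:np.array([[np.cos(a),-np.sin(a)],[np.sin(a),np.cos(a)]])
H=K0-R(g)@[-25,190];kg=R(g).T@(s["eef_pos"][:2]-H);print("hinge",H,"knob in gate",kg)
n=12;q=s["eef_pos"];y=1.432
for i in range(1,n+1):
    a=0.375*i/n;p=np.append(H+R(g+a)@kg,q[2]);d=axes(y)@(p-q);print(np.round(d,2),round(-np.degrees(.375/n),2));q=p;y+=.375/n
print("final",q,y)
```

```text
[663.44059463 -21.63588763 258.34866776] [ 1.83528686 -0.96977732 -2.41794125]
hinge [ 668.17286878 -169.63159413] knob in gate [-25.16213638 145.91775237]
[-0.86 -4.55  0.  ] -1.79
[-0.86 -4.55  0.  ] -1.79
[-0.86 -4.55  0.  ] -1.79
[-0.86 -4.55  0.  ] -1.79
[-0.86 -4.55  0.  ] -1.79
[-0.86 -4.55  0.  ] -1.79
[-0.86 -4.55  0.  ] -1.79
[-0.86 -4.55  0.  ] -1.79
[-0.86 -4.55  0.  ] -1.79
[-0.86 -4.55  0.  ] -1.79
[-0.86 -4.55  0.  ] -1.79
[-0.86 -4.55  0.  ] -1.79
final [609.56268989 -33.65376324 258.34866776] 1.807
```

Call:
jog_arm(motion=[[0,0,-1.8,-0.9,-4.5,0,8],[0,0,-1.8,-0.9,-4.5,0,8],[0,0,-1.8,-0.9,-4.5,0,8],[0,0,0,0,0,0,8]])

```text
t: 14.2
eef_pos: [649.4, -22.7, 258.5]
tcp_rot: [3.142, -0.0, 1.527]
ft_force: [1.7, 0.6, -1.7]
opening: 0.163
grip_force: 30.0
```

Call:
jog_arm(motion=[[0,0,-1.8,-0.9,-4.5,0,8],[0,0,-1.8,-0.9,-4.5,0,8],[0,0,-1.8,-0.9,-4.6,0,8],[0,0,-1.8,-0.9,-4.5,0,8],[0,0,-1.8,-0.9,-4.6,0,8],[0,0,-1.8,-0.9,-4.5,0,8],[0,0,-1.8,-0.9,-4.6,0,8],[0,0,-1.8,-0.9,-4.6,0,8],[0,0,0,0,0,0,8],[0,0,0,0,0,0,8]])

```text
t: 15.45
eef_pos: [614.1, -32.4, 258.4]
tcp_rot: [3.141, -0.0, 1.778]
ft_force: [2.4, 0.7, -1.6]
opening: 0.164
grip_force: 30.0
```

Run:
```python
from h import *
s=env.state();print(s["eef_pos"],s["tcp_rot"],s["ft_force"])
im=env.read_camera("wrist");save(im,"w3.png");W=cloud(im)
sc=env.read_camera("scene");save(sc,"s3.png");S=cloud(sc)
g=-.1388;H=np.array([668.2,-169.6]);c,n=np.cos(g),np.sin(g);B=np.array([[c,-n],[n,c]])
for P,nm in((W,"wrist"),(S,"scene")):
    q=P[(P[...,2]>143)&(P[...,2]<153)];b=(q[:,:2]-H)@B   # bay frame
    b=b[(b[:,0]<-12)&(b[:,1]<110)&(b[:,0]>-130)&(b[:,1]>20)&(b[:,1]<260)]
    r=np.hypot(b[:,0],b[:,1]-0);a=np.arctan2(-b[:,0],b[:,1])
    print(nm,len(b));
    f=b[r>np.percentile(r,95)] if len(b) else b;print(np.round(f[:8]),r.max() if len(b) else"",np.degrees(np.median(a)))
a=cv2.resize(sc["color"][180:360,150:470],(800,450));cv2.imwrite("pics/s3c.png",a[...,::-1])
```

```text
[614.06750518 -32.36915901 258.39266073] [ 3.14132395e+00 -6.15960982e-05  1.77772742e+00] [ 2.41133233  0.71173717 -1.55064278]
wrist 521
[[-59.  78.]
 [-59.  78.]
 [-59.  79.]
 [-58.  79.]
 [-57.  79.]
 [-56.  80.]
 [-56.  80.]
 [-55.  80.]] 98.60159591884873 36.18595907525198
scene 406
[[-39. 103.]
 [-31. 100.]
 [-31. 102.]
 [-32. 103.]
 [-34. 105.]
 [-33. 107.]
 [-33. 109.]
 [-29. 100.]] 113.89624192764606 20.536650147176648
```

View pics/w3.png

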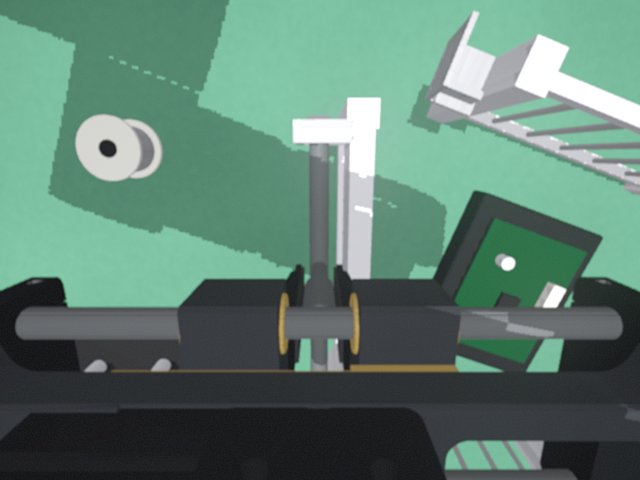

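View pics/s3c.png

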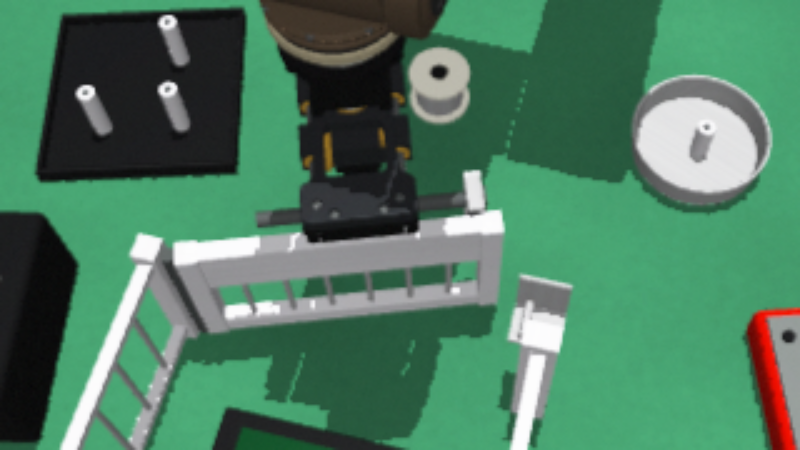

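```bash
cat > m.py <<'E'
from h import *
s=env.state();print(s["t"],s["eef_pos"],s["tcp_rot"][2],s["ft_force"])
im=env.read_camera("wrist");P=cloud(im);g=-.1388;H=np.array([668.2,-169.6]);B=np.array([[np.cos(g),-np.sin(g)],[np.sin(g),np.cos(g)]])
m=(P[...,2]>144)&(P[...,2]<154);m[:,:340]=0;m[:,385:]=0;m[:90]=0;m[280:]=0
b=(P[m][:,:2]-H)@B;r=np.hypot(*b.T)
for lo in(180,200,220,235):
    k=b[(r>lo)&(r<lo+12)]
    if len(k):a=np.arctan2(-k[:,0],k[:,1]);print(lo,len(k),"mid angle",(np.percentile(a,2)+np.percentile(a,98))/2)
print("rmax",r.max())
E
python3 m.py
```

```text
15.55 [614.09455075 -32.36754946 258.32765372] 1.7778546695960706 [ 2.89802899  1.3414923  -1.12553245]
180 485 mid angle 0.34382026397021315
200 524 mid angle 0.34398718406221335
220 534 mid angle 0.3397999000661923
235 632 mid angle 0.34413888456747166
rmax 245.14011918413124
```

Call:
jog_arm(motion=[[0,0,-1.0,-0.5,-2.5,0,8],[0,0,-0.8,-0.4,-2.0,0,8],[0,0,0,0,0,0,8],[0,0,0,0,0,0,8]])

```text
t: 16.1
eef_pos: [609.7, -34.2, 258.4]
tcp_rot: [3.142, -0.0, 1.809]
ft_force: [2.8, 1.1, -1.0]
opening: 0.165
grip_force: 30.0
```

```bash
python3 m.py
```

```text
16.1 [609.74722138 -34.22262007 258.36097381] 1.8092201566215582 [ 2.82418505  1.12814462 -1.04564139]
180 483 mid angle 0.37557305045159317
200 522 mid angle 0.3758062300949967
220 533 mid angle 0.37109609167647584
235 621 mid angle 0.3761951812547055
rmax 245.20696841410845
```

```bash
python3 -c "
from cell import env
print(env.job_done())"
```

```text
the job is handed in; nothing more can be done
None
```

The job is handed in at about 16 s: the short spacer stands in the scrap dish, the three full-length ones are still in the tray, the bolt came back over the keeper with no noticeable resistance, and the arm is holding the gate open with its free edge about 90 mm out.

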